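Full stroke on the medium pump

TASK

Give the broad, squat pump bottle - the one whose spout hangs over the plastic cup - a full stroke: press its round head straight down, through the soft first stop to the firm second stop at the bottom, keep it fully down for about a second, then let it come all the way up again and take the hand away. Bottle and cup must stay standing where they are, and the slim pump bottle must not be pumped or pushed.

Things in the scene. Friction and masses are not known exactly. Their poses are not given: they have to be found in the camera images.
- broad_pump: the broad, squat pump bottle to use: loose, upright, white, round, 80 mm across, 105 mm to its shoulder, paper label, grey ribbed collar and sleeve, white pump head; 165 mm high in all, 0.6 to 1 kg. Origin: centre of its underside on the table; z up along the pump's axis; the long spout points along its -x and ends 92 mm from the axis, 133 mm above the table (head up).
- broad_pump_top (a point): centre of the flat top of that bottle's head (42 mm across, 18 thick), 165 mm above the table; moves with it. Springs, travel 24 mm straight down: over 14 mm the push rises from 2 to 5 N, there the head meets the sleeve (first stop, top at 151 mm), which yields only above 8 N; 10 mm more, rising to 14 N, to the rigid second stop (top at 141 mm). Let go, it springs up by itself.
- cup: the plastic cup, empty, translucent white, 78 mm across the rim, 97 mm high, standing loose on the table under the broad bottle's spout, with a gap of 5 to 20 mm to the bottle. Origin: centre of its underside.
- slim_pump_top (a point): centre of the top of the pump head (32 mm across) of the other pump bottle, the tall slim one: same white and grey materials, 54 mm across, 200 mm high in all, spout reaching only 55 mm, no cup under it. It is loose and is to be left alone; its head would give way in the same manner.
Things that resemble listed ones, but are neither listed nor needed, are in the scene too. Leave any black or orange look-alike of the broad_pump alone.

How it is judged:
By the outcome, as a careful person would: the job done as asked, in the order asked, and still so for the second after the job is handed in, with the robot touching nothing.
It also fails if it takes over 26 s, if anything falls off the work surface, if the arm or the gripper's body presses on something with over 40 N, if the wrist force passes 120 N, or if a joint passes its speed limit or range.

ROBOT

A 6-joint arm with a two-finger parallel gripper is mounted at the origin on a cart in front of the work surface, level with it; the furniture and walls round the work are solid. World frame = base frame: x ahead of the robot, y to its left, z up, the work surface at z = 0. Lengths are in m, angles in rad, forces in N, time in s.
With the tool pointing down it reaches from about 0.35 to 0.975 m from the base axis. Payload 4.9 kg.
Tool frame: the origin (TCP) lies on the mounting face of the last link; the fingertips stand 173 mm ahead of it and the grasp point (between the pads) lies 155 mm ahead of it; z points along the fingers, y is the line along which they close (so a half turn about z gives the same grasp; the last joint's range is limited). The gripper opens to 85 mm and grips with 20 to 120 N. Pads are 22 mm wide; open, the fingers measure 114 mm over their backs; the gripper's body (76 mm by 85 mm) begins 54 mm behind the grasp point. The pads swing forward as they close: fully open they stand 13 mm farther back than shut.
Start: joints at [1.088, 0.053, 1.613, -0, 1.476, -0.119], TCP at [0.222, 0.584, 0.405] pointing down, gripper open.
Joint ranges: [-3.01, 3.01], [-1.01, 2.22], [0.06, 2.58], [-1.02, 4.17], [0.09, 2.62], [-3.14, 3.14]. Speed limits (rad/s): [2.57, 2.57, 3.14, 3.14, 3.14, 3.14].

INTERFACE

Orientations are given as a rotation vector (axis times angle).
In Python, from station import monitor, eyes, finish_job gives the robot as it stands. The module is installed in compiled form; this text tells all that it offers.
- The arm moves only by the tool step_arm, never from a script. Its argument "commands" is a list of rows, each a list of 3 entries, a list of its own where there are three numbers: the opening in per cent of the stroke, from 0 (shut) to 100 (fully open), then the shift along the tool's x, y, z in mm, then the turn about the tool's z in degrees. In form: [[hand, [x, y, z], yaw], ...]. A call has 1 to 12 rows; each row is the pose to reach, as a shift and turn from the pose commanded when the call began, along the tool's axes at that moment; what a row does not reach only later rows make up. A row lasts 1/8 s, in which the tool goes at most 62.5 mm and 10.7 degrees, less where a joint would pass 70% of its speed; a pose out of reach is approached as far as the arm can. A call with a gripper value outside its range is refused whole. The fingers move at their own pace and stop on an object; "squeeze" is the grip in N (left out, the last holds). Time passes only in rows, so rows that repeat a pose let the fingers close. It gives the time, the measured TCP pose, the force, the opening and the grip force at its end, in the units of the state.
- monitor.get_obs(): the state, without advancing time (a new reading comes with each control period).
- eyes.get_image(name): name is "side" or "top" or "wrist"; returns the picture (420x560x3 uint8, red, green, blue); there is no depth.
- eyes.camera_info(name): a dict with "camera_matrix" (3x3 intrinsics, pixels), "extrinsics" (4x4, takes a point from camera to world coordinates). Camera axes: x right, y down, z forward; pixel columns grow to the right and rows downward; lengths in m; the calibration is good to about 2 mm. The wrist camera is an equidistant fisheye: a pixel r from the principal point sees the ray r / f radians off the axis. A picture is of the moment at which its call begins: read the wrist's pose just before it. camera_info takes no time and is no camera call; for the wrist camera it gives the pose at the moment of the call.
- finish_job(): hands the job in; it is judged then, once.
The state is a dict: "t": time; "q": joint angles; "dq": joint speeds; "effort": joint torques, N m; "tool_pos": TCP position; "tool_rot": TCP orientation; "contact_force": force on the tool from outside, world axes, zero at the start; "wrist_torque": the same for the moment, N m; "opening": finger opening in m; "grip_force": force on a finger pad.
Only numpy, scipy, OpenCV 4.12 (cv2) and the standard library are available. Lean on these libraries where they do the work, as an engineer would, in place of code of your own. Each camera call takes 0.05 s, during which the arm holds its last target. There are 200 camera calls.

## Working session

There is one attempt and no reset: what is moved stays moved. The work goes in short steps, Python scripts to look and compute and a tool call to move; the robot and the scene stay as the last step left them, time stands still between calls to the robot, and variables do not carry over. Pictures are saved under pics/ and viewed, at most 10 in all, crops included, and the job is handed in when it is done.

Besides the shell and the picture viewer there is one more tool, called after ">>>" as a command line: name --argument value ..., lists and objects as JSON in quotes. step_arm: Moves the arm, as the interface text tells. Its arguments: {"type":"object","properties":{"commands":{"type":"array"},"squeeze":{"type":"number"}},"required":["commands"]}

```bash
mkdir -p pics; python3 - <<'E'
from station import monitor, eyes
import cv2,numpy as np
for n in("top","side"):
    im=eyes.get_image(n); cv2.imwrite(f"pics/{n}0.png",im[:,:,::-1])
    c=eyes.camera_info(n); print(n,np.round(c["camera_matrix"],1).tolist(),np.round(c["extrinsics"],3).tolist())
o=monitor.get_obs(); print(o["t"],o["tool_pos"],o["tool_rot"],o["contact_force"],o["opening"])
E
```

```text
top [[540.5, 0.0, 274.9], [0.0, 540.5, 205.1], [0.0, 0.0, 1.0]] [[0.02, -0.984, 0.177, 0.293], [-0.997, -0.006, 0.078, -0.106], [-0.075, -0.178, -0.981, 1.32], [0.0, 0.0, 0.0, 1.0]]
side [[479.1, 0.0, 283.5], [0.0, 479.1, 210.9], [0.0, 0.0, 1.0]] [[0.994, -0.031, 0.103, 0.42], [-0.106, -0.468, 0.877, -0.922], [0.021, -0.883, -0.469, 0.634], [0.0, 0.0, 0.0, 1.0]]
0.1 [0.22229301 0.583868   0.40355237] [-5.68237494e-01 -3.08918795e+00  2.89335483e-03] [-0.61147606 -0.5688014   0.77796964] 0.0852171158687457
```

View pics/top0.png

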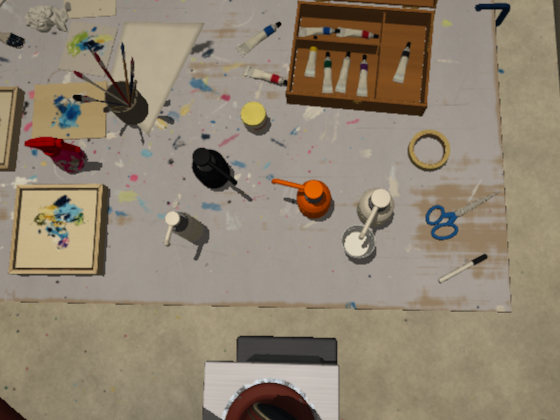

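View pics/side0.png

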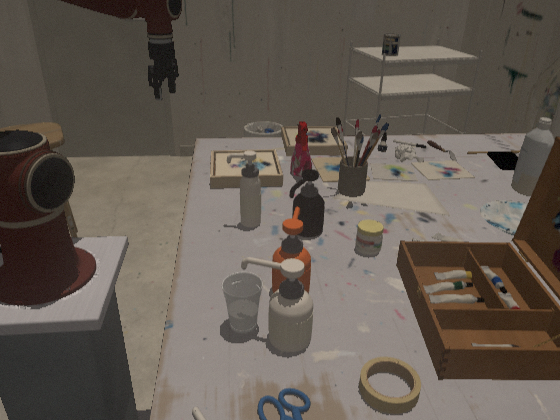

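Top view: the white broad bottle's head is at (380,200), with its spout over the cup at (358,243). The white slim bottle is at (173,218), and the orange (313,190) and black (205,160) look-alikes also stand there. The white one at (380,200) fits the description: white, squat, long spout over a cup. I'll confirm it in an enlarged crop.

```bash
python3 - <<'E'
import cv2,numpy as np
a=cv2.imread("pics/top0.png")[165:275,325:425]; b=cv2.imread("pics/side0.png")[245:355,215:325]
f=lambda i:cv2.resize(i,None,fx=3.6,fy=3.6,interpolation=cv2.INTER_CUBIC)
cv2.imwrite("pics/crop.png",np.hstack([f(a),f(b)]))
E
```

```text
(no output)
```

View pics/crop.png

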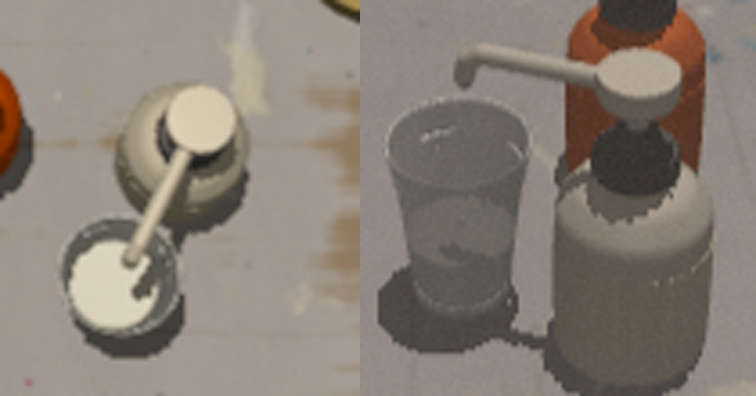

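```bash
cat > h.py <<'E'
import numpy as np
from station import monitor, eyes
from scipy.spatial.transform import Rotation as R
def ray(n,u,v):
    c=eyes.camera_info(n);E=np.array(c["extrinsics"]);d=np.linalg.solve(np.array(c["camera_matrix"]),[u,v,1])
    return E[:3,3],E[:3,:3]@d
def atz(n,u,v,z):
    p,d=ray(n,u,v);return p+d*(z-p[2])/d[2]
def tool(p): # world fingertip target -> tool-frame shift mm
    o=monitor.get_obs();r=R.from_rotvec(o["tool_rot"]).as_matrix()
    return (r.T@(np.array(p)-(np.array(o["tool_pos"])+r[:,2]*.173))*1000).round(1), r.round(3).tolist()
E
python3 - <<'E'
from h import *
a=atz("top",380.8,198.3,.165); b=atz("side",292.8,265,.165); print(a,b,atz("top",361.4,235.8,.14))
for n,u in(("top",(173,219)),): print("slim",atz(n,*u,.2))
m=(a+b)/2; print(tool([m[0],m[1],.225]), monitor.get_obs()["q"])
E
```

```text
[ 0.51729096 -0.24286697  0.165     ] [ 0.51814238 -0.24275866  0.165     ] [ 0.43877514 -0.20290868  0.14      ]
slim [0.46306833 0.19998437 0.2       ]
(array([-570.3, -667.1,    6.7]), [[-0.935, 0.356, -0.001], [0.356, 0.935, -0.002], [0.0, -0.002, -1.0]]) [ 1.08796745e+00  5.33217149e-02  1.61418035e+00  4.26808835e-06
  1.47602089e+00 -1.19008307e-01]
```

The two views agree on the head to within 1 mm: (0.518, -0.243) at z = 0.165. The spout tip lies 88 mm from the axis (92 expected), so this is the right bottle. Now I'll close the fingers and move above it.

>>> step_arm --commands '[[0, [-12, -14, 0], 0], [0, [-45, -53, 0], 0], [0, [-83, -97, 0], 0], [0, [-122, -143, 0], 0], [0, [-161, -189, 0], 0], [0, [-200, -235, 0], 0], [0, [-239, -281, 0], 0], [0, [-278, -326, 0], 0], [0, [-317, -371, 0], 0], [0, [-356, -416, 0], 0], [0, [-395, -461, 0], 0], [0, [-434, -507, 0], 0]]' --squeeze 40

```text
t: 1.6
tool_pos: [0.4469, -0.0466, 0.4046]
tool_rot: [0.57, 3.089, -0.0]
contact_force: [0.7, 0.4, 1.1]
opening: -0.0
grip_force: 0.0
```

```bash
python3 - <<'E'
from h import *
o=monitor.get_obs(); print(o["t"],o["tool_pos"],o["tool_rot"],o["contact_force"],o["opening"],o["q"]);print(tool([.5177,-.2428,.225]))
E
```

```text
1.6 [ 0.44694043 -0.04662542  0.4046103 ] [ 5.69636644e-01  3.08880128e+00 -1.59172299e-04] [0.73489029 0.43564519 1.09236177] -1.6931163620836766e-05 [-2.69817169e-01 -3.90052684e-01  2.00357350e+00 -3.94893915e-05
  1.52736132e+00 -1.47587005e+00]
(array([-136. , -158. ,    6.7]), [[-0.934, 0.357, 0.001], [0.357, 0.934, -0.0], [-0.001, 0.0, -1.0]])
```

>>> step_arm --commands '[[0, [-38, -45, 0], 0], [0, [-72, -84, 3], 0], [0, [-102, -119, 6], 0], [0, [-124, -145, 6], 0], [0, [-136, -159, 6], 0], [0, [-136, -159, 6], 0], [0, [-136, -159, 6], 0]]'

```text
t: 2.48
tool_pos: [0.5178, -0.2402, 0.3987]
tool_rot: [-0.567, -3.09, -0.001]
contact_force: [-0.4, 0.0, 0.7]
opening: 0.0
grip_force: 0.0
```

```bash
python3 - <<'E'
from h import *
import cv2
o=monitor.get_obs(); print(o["t"],o["tool_pos"],o["tool_rot"],o["contact_force"]);print(tool([.5177,-.2428,.165]))
ims=[eyes.get_image(n)[:,:,::-1] for n in("side","wrist")]
f=lambda i:cv2.resize(i,None,fx=2.5,fy=2.5,interpolation=cv2.INTER_CUBIC)
cv2.imwrite("pics/s1.png",f(ims[0][160:360,190:350]));cv2.imwrite("pics/w1.png",ims[1])
E
```

```text
2.475 [ 0.51776406 -0.24024182  0.39872854] [-5.67070649e-01 -3.08969903e+00 -7.06004399e-04] [-0.36695818  0.0320047   0.70179115]
(array([-0.9, -2.5, 60.7]), [[-0.935, 0.355, -0.0], [0.355, 0.935, 0.0], [0.0, 0.0, -1.0]])
```

View pics/s1.png

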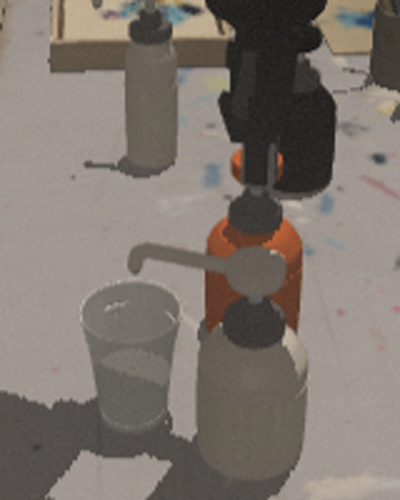

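View pics/w1.png

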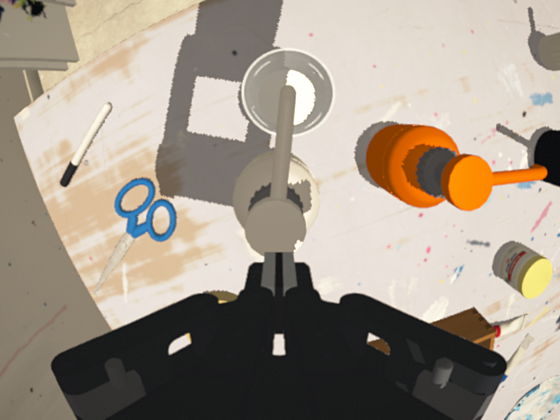

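The side view shows the fingertips behind and above the head, with the bottle and cup upright. In the wrist view the head is centred at about (275,228), just ahead of the fingertips at (280,255). I'll check the wrist ray, which costs no measurement, then descend.

```bash
python3 - <<'E'
from h import *
c=eyes.camera_info("wrist");K=np.array(c["camera_matrix"]);E=np.array(c["extrinsics"])
for u,v,z in((275,228,.165),(466,182,.165)):
    x,y=u-K[0,2],v-K[1,2];r=np.hypot(x,y);th=r/K[0,0]
    d=E[:3,:3]@np.array([np.sin(th)*x/r,np.sin(th)*y/r,np.cos(th)])
    p=E[:3,3]+d*(z-E[2,3])/d[2];print(p,tool(p)[0])
E
```

```text
[ 0.51621225 -0.24321471  0.165     ] [ 0.5 -3.6 60.9]
[ 0.53322696 -0.10399524  0.165     ] [ 33.9 132.6  60.9]
```

>>> step_arm --commands '[[0, [0, -1, 8], 0], [0, [0, -3, 24], 0], [0, [0, -3, 40], 0], [0, [0, -3, 51], 0], [0, [0, -3, 56], 0], [0, [0, -3, 56], 0], [0, [0, -3, 56], 0]]'

```text
t: 3.45
tool_pos: [0.5172, -0.2441, 0.3434]
tool_rot: [0.568, 3.089, -0.001]
contact_force: [1.2, -0.1, -0.2]
opening: -0.0002
grip_force: 0.0
```

```bash
python3 - <<'E'
from h import *
import cv2
o=monitor.get_obs(); print(o["t"],o["tool_pos"],o["contact_force"])
im=[cv2.resize(eyes.get_image("side")[200:360,190:350,::-1],None,fx=2.5,fy=2.5,interpolation=cv2.INTER_CUBIC),cv2.resize(eyes.get_image("wrist")[140:300,200:360,::-1],None,fx=2.5,fy=2.5,interpolation=cv2.INTER_CUBIC)]
cv2.imwrite("pics/s2.png",np.hstack(im))
E
```

```text
3.45 [ 0.51723799 -0.24410194  0.34341197] [ 1.19510818 -0.09996517 -0.16598469]
```

View pics/s2.png

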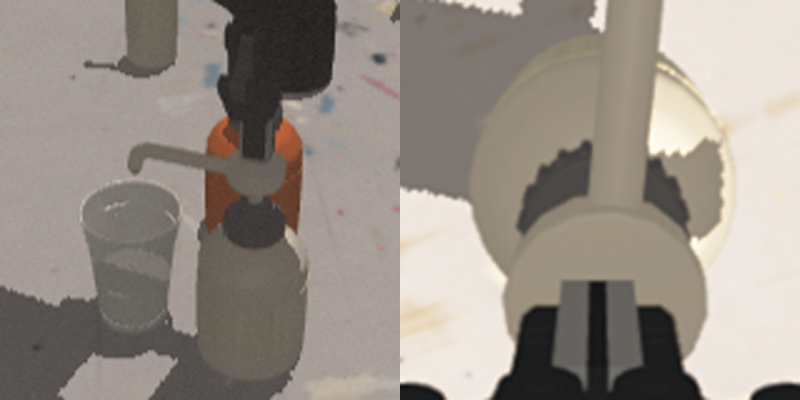

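The fingertips are centred over the head, about 5 mm above it. I'll press slowly.

>>> step_arm --commands '[[0, [0, 0, 2], 0], [0, [0, 0, 4], 0], [0, [0, 0, 6], 0], [0, [0, 0, 8], 0], [0, [0, 0, 10], 0], [0, [0, 0, 12], 0], [0, [0, 0, 14], 0], [0, [0, 0, 16], 0], [0, [0, 0, 18], 0], [0, [0, 0, 18], 0]]'

```text
t: 4.8
tool_pos: [0.5171, -0.244, 0.3248]
tool_rot: [0.568, 3.089, -0.0]
contact_force: [-1.2, 0.5, 4.3]
opening: 0.0001
grip_force: 2.2
```

>>> step_arm --commands '[[0, [0, 0, 2], 0], [0, [0, 0, 4], 0], [0, [0, 0, 6], 0], [0, [0, 0, 8], 0], [0, [0, 0, 10], 0], [0, [0, 0, 10], 0]]'

```text
t: 5.55
tool_pos: [0.5174, -0.2441, 0.3168]
tool_rot: [0.568, 3.089, -0.001]
contact_force: [-4.1, 2.4, 12.9]
opening: 0.0001
grip_force: 6.0
```

>>> step_arm --commands '[[0, [0, 0, 1], 0], [0, [0, 0, 2], 0], [0, [0, 0, 3], 0], [0, [0, 0, 3], 0]]'

```text
t: 6.05
tool_pos: [0.5175, -0.2442, 0.3145]
tool_rot: [0.568, 3.088, -0.001]
contact_force: [-4.3, 3.1, 12.9]
opening: 0.0003
grip_force: 6.7
```

```bash
python3 - <<'E'
from h import *
import cv2
o=monitor.get_obs(); print(o["t"],o["tool_pos"],o["contact_force"],o["wrist_torque"])
im=[cv2.resize(eyes.get_image("side")[200:360,190:350,::-1],None,fx=2.5,fy=2.5,interpolation=cv2.INTER_CUBIC),cv2.resize(eyes.get_image("wrist")[140:300,200:360,::-1],None,fx=2.5,fy=2.5,interpolation=cv2.INTER_CUBIC)]
cv2.imwrite("pics/s3.png",np.hstack(im))
E
```

```text
6.05 [ 0.51750261 -0.24422915  0.31448065] [-4.34336969  3.07322006 12.91102322] [0.4273926  0.73022973 0.10139563]
```

View pics/s3.png

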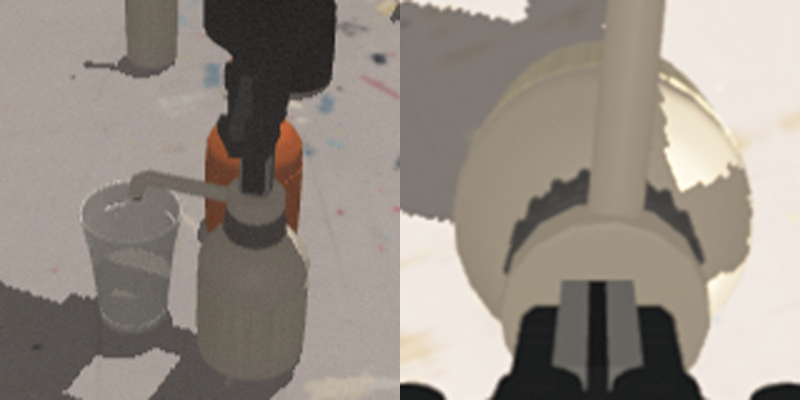

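The head is nearly at the bottom (tip at 141.5 mm) and the bottle hasn't moved. I'll press to the firm stop, checking force.

>>> step_arm --commands '[[0, [0, 0, 1], 0], [0, [0, 0, 2], 0], [0, [0, 0, 2], 0]]'

```text
t: 6.52
tool_pos: [0.518, -0.2445, 0.3145]
tool_rot: [0.567, 3.086, -0.003]
contact_force: [-6.2, 3.5, 20.1]
opening: -0.0002
grip_force: 9.9
```

The force rose to 20 N with no further travel, so this is the second stop. I'll hold, then release.

>>> step_arm --commands '[[0, [0, 0, 0], 0], [0, [0, 0, 0], 0], [0, [0, 0, 0], 0], [0, [0, 0, 0], 0], [0, [0, 0, 0], 0], [0, [0, 0, 0], 0], [0, [0, 0, 0], 0]]'

```text
t: 7.4
tool_pos: [0.5179, -0.2445, 0.3145]
tool_rot: [0.567, 3.086, -0.003]
contact_force: [-4.9, 2.6, 20.5]
opening: 0.0001
grip_force: 9.9
```

>>> step_arm --commands '[[0, [0, 0, -3], 0], [0, [0, 0, -6], 0], [0, [0, 0, -9], 0], [0, [0, 0, -12], 0], [0, [0, 0, -16], 0], [0, [0, 0, -20], 0], [0, [0, 0, -25], 0], [0, [0, 0, -31], 0], [0, [0, 0, -40], 0], [0, [0, 0, -60], 0], [0, [0, 0, -90], 0], [0, [0, 0, -130], 0]]'

```text
t: 8.9
tool_pos: [0.5168, -0.2438, 0.4407]
tool_rot: [-0.568, -3.088, -0.001]
contact_force: [-1.0, -0.7, 0.1]
opening: -0.0002
grip_force: 0.0
```

>>> step_arm --commands '[[0, [0, 0, -30], 0], [0, [0, 0, -40], 0], [0, [0, 0, -40], 0], [0, [0, 0, -40], 0]]'

```text
t: 9.4
tool_pos: [0.5169, -0.2438, 0.4778]
tool_rot: [-0.568, -3.087, -0.002]
contact_force: [0.2, 0.6, -0.3]
opening: 0.0002
grip_force: 0.0
```

```bash
python3 - <<'E'
from h import *
import cv2
o=monitor.get_obs(); print(o["t"],o["tool_pos"],o["contact_force"])
f=lambda n,a,b:cv2.resize(eyes.get_image(n)[a:a+160,b:b+160,::-1],None,fx=2.5,fy=2.5,interpolation=cv2.INTER_CUBIC)
cv2.imwrite("pics/s4.png",np.hstack([f("side",200,190),f("wrist",100,200)]))
E
```

```text
9.4 [ 0.51686962 -0.2438471   0.47780199] [ 0.1793049   0.64311262 -0.29759552]
```

View pics/s4.png

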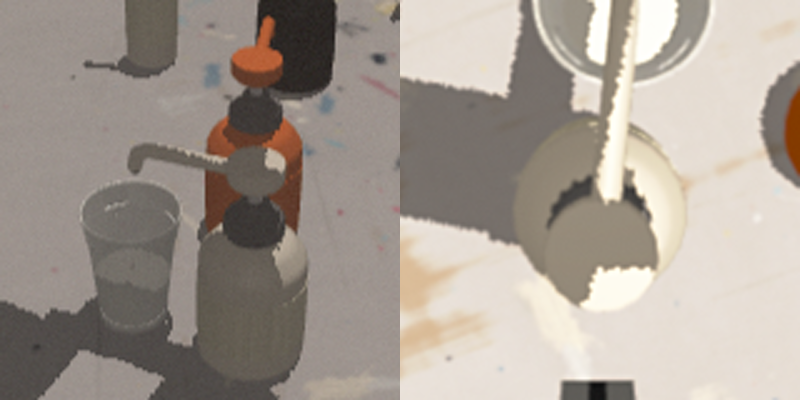

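The head is fully up again, the bottle and cup stand where they were, and the hand is clear.

```bash
python3 -c "
from station import finish_job
print(finish_job())"
```

```text
the job is handed in; nothing more can be done
None
```

I pressed the broad white pump to its firm second stop, held it there for about a second and let it spring fully up; the bottle and cup stayed standing in place, the slim bottle was never touched, and the job is handed in at about 9.5 s.

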